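# Space the short tile off the fence and hold it pressed

## Robot

A 7-joint arm with a two-finger parallel gripper is mounted at the origin on the work surface. World frame = base frame: x ahead of the robot, y to its left, z up, the work surface at z = 0. Lengths are in m, angles in rad, forces in N, time in s.
With the tool pointing down it reaches from about 0.35 to 0.9 m from the base axis. Payload 19.9 kg.
Tool frame: the origin (TCP) lies midway between the tips of the shut fingers; the grasp point (between the pads) lies 19 mm behind it; z points along the fingers, y is the line along which they close (so a half turn about z gives the same grasp; the last joint's range is limited). The gripper opens to 85 mm and grips with 20 to 120 N. Pads are 22 mm wide; open, the fingers measure 114 mm over their backs; the gripper's body (76 mm by 85 mm) begins 54 mm behind the grasp point. The pads swing forward as they close: fully open they stand 13 mm farther back than shut.
Start: joints at [1.165, 0.417, -0.01, 1.614, 0.005, 1.111, -0.053], TCP at [0.222, -0.584, 0.231] pointing down, gripper open.
Joint ranges: [-2.81, 2.81], [-0.39, 2.02], [-1.27, 1.25], [0.06, 2.57], [-1.19, 4.33], [0.19, 2], [-2.82, 2.82]. Speed limits (rad/s): [1.89, 1.89, 2.39, 2.39, 3.01, 3.01, 3.01].

## Interface

Orientations are given as a rotation vector (axis times angle).
In Python, from rig import manip gives the robot as it stands. The module is installed in compiled form; this text tells all that it offers.
- The arm moves only by the tool move_arm, never from a script. Its argument "targets" is one flat list of numbers, 6 for each row, row after row: the shift along the world's x, y, z scaled (see below), then the turn, a rotation vector about the world's x, y, z scaled (see below). In form: [x, y, z, rx, ry, rz, x, y, z, rx, ry, rz, ...]. A call has 1 to 12 rows; each row is the pose to reach, as a shift and turn from the pose commanded when the call began; what a row does not reach only later rows make up. The controller multiplies each number of a shift by 0.25 m and each number of a turn by pi/2 rad. A row lasts 1/8 s, in which the tool goes at most 62.5 mm and 10.7 degrees, less where a joint would pass 70% of its speed; a pose out of reach is approached as far as the arm can. A call with a number of a shift or a turn outside -1 to 1 is refused whole. A call with a gripper value outside its range is refused whole. "jaw" is the closure, from 0 (fully open) to 1 (shut), set as the call begins (left out, the last holds). The fingers move at their own pace and stop on an object; "force" is the grip in N (left out, the last holds). Time passes only in rows, so rows that repeat a pose let the fingers close. It gives the time, the measured TCP pose, the force, the opening and the grip force at its end, in the units of the state.
- manip.get_state(): the state, without advancing time (a new reading comes with each control period).
- manip.grab_frame(name): name is "side" or "top"; returns a dict with "img" (400x640x3 uint8, red, green, blue), "z_map" (400x640 float32, m along the optical axis (not along the pixel's ray), 0 where there is no reading), "camera_matrix" (3x3 intrinsics, pixels), "k1" (the pictures are not rectified: a ray, as slopes to the right and down, at radius r is drawn at 1 + k1 r^2 times it, then the intrinsics apply), "cam_to_world" (4x4, takes a point from camera to world coordinates). Camera axes: x right, y down, z forward; pixel columns grow to the right and rows downward; lengths in m; the calibration is good to about 2 mm. A picture is of the moment at which its call begins.
- manip.hand_in(): hands the job in; it is judged then, once.
The state is a dict: "time_s": time; "joints": joint angles; "joint_vel": joint speeds; "tau": joint torques, N m; "tcp_pos": TCP position; "ee_rot": TCP orientation; "contact_force": force on the tool from outside, world axes, zero at the start; "moment": the same for the moment, N m; "finger_gap": finger opening in m; "grip_force": force on a finger pad.
Only numpy, scipy, OpenCV 4.12 (cv2) and the standard library are available. Lean on these libraries where they do the work, as an engineer would, in place of code of your own. Each camera call takes 0.05 s, during which the arm holds its last target. There are 200 camera calls.

## Task

Lift the wooden spacer off the freely turning banding wheel without knocking over the small pot that stands on it, and set it down (do not drop it) standing lengthwise along the aluminium fence of the tile jig, in the one gap between tile and fence that is wide enough for it, behind that tile. Let go of the spacer, then with the fingertips push that tile towards the fence until tile, spacer and fence are pressed flush together, and finish while still holding the tile pressed firmly but not hard. Leave the other two tiles where they are.

Things in the scene. Friction and masses are not known exactly. Their poses are not given: they have to be found in the camera images.
- spacer: Wooden spacer, an upside-down T 14 mm thick, 50 g: foot bar 60 long x 18 high, on its middle an upright tab 26 long; 52 mm high in all. Starts standing on the wheel, any yaw. Origin: centre of underside; y along its length, x through its thickness, z up. Grip it by the two ends of the tab (26 mm apart, closing along y) above the bar. A half turn makes no difference.
- wheel_top (a point): Centre of the flat top face of the banding wheel, a steel disc of 200 mm diameter, top face 65 mm above the table. It spins freely about its upright axis with almost no resistance: a push to the side turns it.
- wheel: The turning disc of the banding wheel, 200 mm across, 12 mm thick; origin on its axis at its underside (53 mm above the table).
- glaze_pot: Small lidded pot, 34 mm diameter, 42 mm high, standing on the wheel on the other side of its axis from the spacer, some 75 mm or more away from it; must not be knocked over. Origin: centre of its underside.
- jig: Fixed plywood board 170 (x) x 270 (y) x 12 mm on the table. Origin: at table height, mid-width, 75 mm from the open front edge; +x points from there to the fence. Three lanes along x at y = -80, 0, +80 mm, one tile in each, parted by strips 4 mm wide, 6 high at y = -120, -40, 40, 120 (x -70 to +10).
- fence: Straight aluminium fence fixed on the jig, 250 mm long (y), 22 mm wide, 18 mm high above the board. Origin: middle of the lower edge of the face that looks at the tiles (jig x = 62 mm, board top); same axes as the jig.
- short_tile: White ceramic tile loose in one of the lanes, 80 long (x, along the lane) x 70 wide x 14 mm thick, 170 g. Its gap to the fence is 20 to 24 mm, the only one wide enough for the 14 mm spacer. It slides along the lane against friction (1 to 2 N); a steady push of 5 to 20 N presses it home. Origin: centre of underside; x towards the fence.
- middle_tile: White ceramic tile like it, 100 x 70 x 14 mm, in another lane, gap to the fence 10 to 14 mm (too narrow). Origin: centre of its underside. To be left in place.
- long_tile: White ceramic tile like it, 110 x 70 x 14 mm, in the remaining lane, gap to the fence 5 to 9 mm (too narrow). Origin: centre of its underside. To be left in place.
Things that resemble listed ones, but are neither listed nor needed, are in the scene too. Leave any green or turquoise look-alike of the glaze_pot alone.

How it is judged:
On the way, in this order (a step that is already met when the one before it is completed fails the run):
1. the spacer is lifted clear of the banding wheel in the fingers (z of spacer in the frame of wheel_top above 0.02 m and contact force between spacer and wheel below 0.05 N and contact force between the fingers and spacer above 0.5 N), for 0.1 s.
2. the spacer stands on the board in the gap between the short tile and the fence, and is let go (angle between the x axis of spacer and the x axis of jig, either way round below 0.12 rad and angle between spacer's own z axis and vertical below 0.1 rad and z of spacer in the frame of jig between 0.009 and 0.016 m and y of spacer in the frame of short_tile between -0.022 and 0.022 m and x of spacer in the frame of short_tile between 0.044 and 0.062 m and x of spacer in the frame of fence below -0.004 m and contact force between the fingers and spacer below 0.1 N), for 0.2 s.
At the end, for the whole second after the job is handed in: Let-go spacer upright on the board, along the fence (0.06 rad), within 22 mm of the short tile's midline, touching tile and fence (2.5 mm); tile flat and square; fingers press it with 2 to 35 N, 1.5 N or more passing on to spacer and fence; other tiles moved under 6 mm, pot standing (angle between the x axis of spacer and the x axis of jig, either way round below 0.12 rad and angle between spacer's own z axis and vertical below 0.1 rad and z of spacer in the frame of jig between 0.009 and 0.016 m and y of spacer in the frame of short_tile between -0.022 and 0.022 m and x of spacer in the frame of short_tile between 0.0445 and 0.0495 m and x of spacer in the frame of fence between -0.0095 and -0.0045 m and angle between the x axis of each of short_tile, spacer and the x axis of jig, either way round below 0.06 rad and z of short_tile in the frame of jig between 0.01 and 0.0145 m and angle between short_tile's own z axis and vertical below 0.05 rad and contact force between the fingers and short_tile between 2 and 35 N and contact force between short_tile and spacer above 1.5 N and contact force between spacer and fence above 1.5 N and contact force between the fingers and spacer below 0.1 N and linear speed of each of spacer, short_tile below 0.01 m/s and distance of each of middle_tile, long_tile from where it was at the start of the episode below 0.006 m and angle between glaze_pot's own z axis and vertical below 0.3 rad); the arm keeps its last pose, push and grip.
It fails at once if the middle or long tile is pushed out of place (10 mm) (distance of any of middle_tile, long_tile from where it was at the start of the episode above 0.01 m).
It fails at once if the pot on the wheel is knocked over or off (angle between glaze_pot's own z axis and vertical above 0.6 rad or height (world z) of glaze_pot below 0.05 m).
It fails at once if the spacer is dropped (falls out of the fingers from over about 25 mm) (linear speed of spacer above 0.7 m/s and contact force between the fingers and spacer below 0.05 N).
It fails at once if the tile is pressed hard (over 60 N) (contact force between the fingers and short_tile above 60 N).
It also fails if it takes over 51 s, if anything falls off the work surface, if the arm or the gripper's body presses on something with over 40 N, if the wrist force passes 120 N, or if a joint passes its speed limit or range.

## Working session

There is one attempt and no reset: what is moved stays moved. The work goes in short steps, Python scripts to look and compute and a tool call to move; the robot and the scene stay as the last step left them, time stands still between calls to the robot, and variables do not carry over. Pictures are saved under pics/ and viewed, at most 10 in all, crops included, and the job is handed in when it is done.

Besides the shell and the picture viewer there is one more tool, called after "Emit:" in YAML: its name, and indented under it one key for each argument. move_arm: Moves the arm, as the interface text tells. Its arguments: {"type":"object","properties":{"targets":{"type":"array","items":{"type":"number","minimum":-1,"maximum":1}},"jaw":{"type":"number"},"force":{"type":"number"}},"required":["targets"]}

```bash
mkdir -p pics; cat > h.py <<'E'
import numpy as np, cv2, pickle
from rig import manip
def grab(n,save=None):
    f=manip.grab_frame(n)
    if save: cv2.imwrite('pics/'+save+'.png',f['img'][:,:,::-1]); pickle.dump(f,open('pics/'+save+'.pkl','wb'))
    return f
def load(s): return pickle.load(open('pics/'+s+'.pkl','rb'))
def rays(f,uv):
    K=f['camera_matrix'];uv=np.atleast_2d(np.float64(uv))
    p=cv2.undistortPoints(uv.reshape(-1,1,2),K,np.array([f['k1'],0,0,0,0.])).reshape(-1,2)
    return np.c_[p,np.ones(len(p))]
def plane(f,uv,z):
    T=f['cam_to_world'];d=rays(f,uv)@T[:3,:3].T;o=T[:3,3]
    return o+d*((z-o[2])/d[:,2])[:,None]
def cloud(f):
    v,u=np.mgrid[:400,:640];r=rays(f,np.c_[u.ravel(),v.ravel()])
    T=f['cam_to_world'];P=(r*f['z_map'].reshape(-1,1))@T[:3,:3].T+T[:3,3]
    P[f['z_map'].ravel()==0]=np.nan
    return P.reshape(400,640,3)
E
python3 - <<'E'
from h import *
s=manip.get_state();print(s)
for n in('top','side'):
    f=grab(n,n+'0');print(n,f['camera_matrix'],f['k1'],f['cam_to_world'].round(3))
E
```

```text
{'time_s': 0.0, 'joints': array([ 1.16551404,  0.41795835, -0.01030121,  1.61417985,  0.00472524,
        1.11068697, -0.05300143]), 'joint_vel': array([-0.00026679,  0.00058892,  0.00188931,  0.0019233 ,  0.00038716,
        0.00120473, -0.00073892]), 'tau': array([ 8.20231326e-04, -8.64466238e+01,  6.79130740e-01, -4.34913504e+01,
        1.91321148e-02,  7.42610515e-03,  4.34471804e-05]), 'tcp_pos': array([ 0.22224155, -0.58378157,  0.23066765]), 'ee_rot': array([-3.08861780e+00, -5.68097052e-01,  5.18222921e-04]), 'contact_force': array([ 1.19158277, -0.09831299,  0.20232508]), 'moment': array([-0.03508426,  0.01583095,  0.00432214]), 'grip_force': 0.0, 'finger_gap': 0.08556231220506924}
top [[422.74030848   0.         323.407203  ]
 [  0.         422.74030848 200.87682958]
 [  0.           0.           1.        ]] -0.0902271393707798 [[ 0.021 -0.995  0.1    0.411]
 [-1.    -0.019  0.02  -0.019]
 [-0.018 -0.1   -0.995  1.   ]
 [ 0.     0.     0.     1.   ]]
side [[519.30018252   0.         323.36406502]
 [  0.         519.30018252 196.6829163 ]
 [  0.           0.           1.        ]] 0.04597643821426282 [[-0.951 -0.229  0.208  0.276]
 [-0.309  0.684 -0.661  0.71 ]
 [ 0.009 -0.693 -0.721  0.861]
 [ 0.     0.     0.     1.   ]]
```

View pics/top0.png

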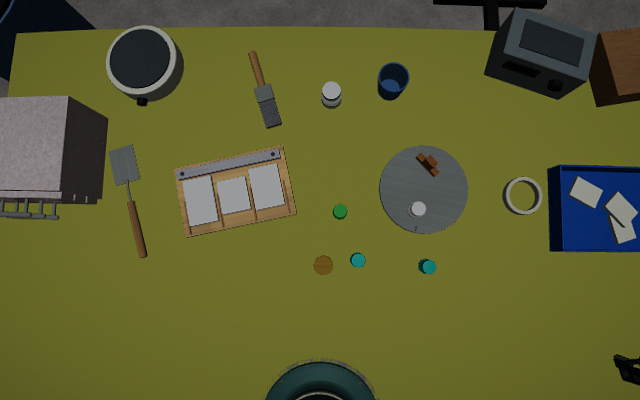

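View pics/side0.png

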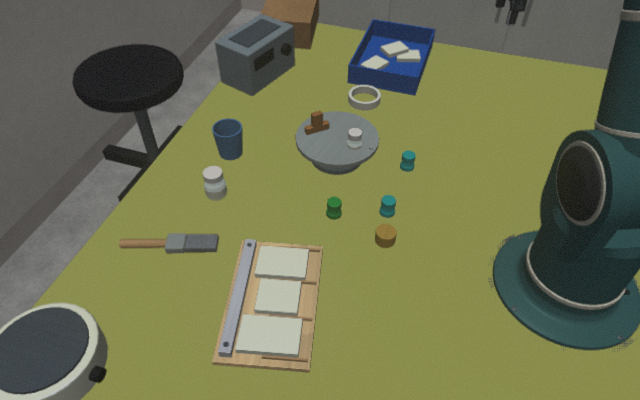

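The top view shows the spacer on the wheel at (428,163), the white pot on the wheel at (418,209), and the jig with its fence at (235,190). The spacer has no twin. Look-alikes of the pot are green at (340,211), turquoise at (358,260) and (428,267), and a white jar off the wheel at (331,94). I'll check the spacer and the jig in one close crop.

```bash
python3 - <<'E'
from h import *
a=cv2.imread('pics/top0.png');b=cv2.imread('pics/side0.png')
r=lambda im,x,y,w,h:cv2.resize(im[y:y+h,x:x+w],(400,300),interpolation=cv2.INTER_CUBIC)
o=np.vstack([np.hstack([r(a,170,140,133,100),r(a,395,140,80,60)]),np.hstack([r(b,205,235,180,135),r(b,290,100,100,75)])])
cv2.imwrite('pics/crop0.png',o)
f=load('top0');P=cloud(f)
# wheel: points at z~65mm
w=P[140:240,375:475];m=(abs(w[...,2]-.065)<.006);q=w[m];print('wheel z',np.median(q[:,2]))
v,u=np.nonzero(m);c=cv2.minEnclosingCircle(np.c_[q[:,0],q[:,1]].astype(np.float32));print('wheel',c)
h=w[(w[...,2]>.075)];print(len(h))
top=w[w[...,2]>.100];print('high',len(top),top.round(3)[:60:3])
E
```

```text
wheel z 0.06560858972243921
wheel ((0.535895824432373, -0.22384214401245117), 0.09988225996494293)
474
high 274 [[ 0.601 -0.225  0.116]
 [ 0.599 -0.226  0.118]
 [ 0.597 -0.225  0.115]
 [ 0.595 -0.218  0.116]
 [ 0.595 -0.224  0.116]
 [ 0.595 -0.23   0.118]
 [ 0.593 -0.22   0.117]
 [ 0.593 -0.226  0.117]
 [ 0.593 -0.233  0.117]
 [ 0.591 -0.218  0.115]
 [ 0.59  -0.224  0.117]
 [ 0.59  -0.23   0.118]
 [ 0.591 -0.217  0.102]
 [ 0.588 -0.22   0.118]
 [ 0.588 -0.226  0.119]
 [ 0.588 -0.233  0.118]
 [ 0.589 -0.219  0.103]
 [ 0.586 -0.222  0.118]
 [ 0.586 -0.228  0.119]
 [ 0.586 -0.235  0.118]]
```

View pics/crop0.png

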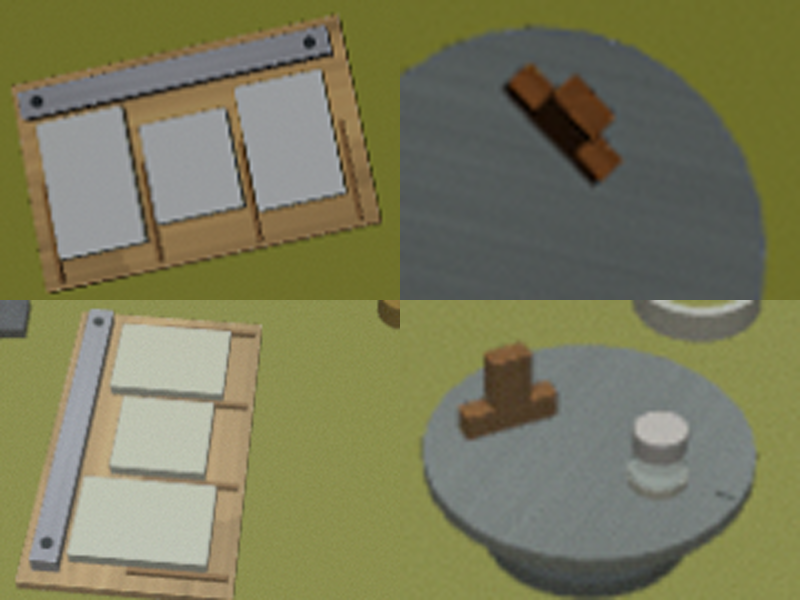

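The crop confirms the spacer, with its tab upright. The short tile is in the middle lane, at about (235,195) in the top view. Next I'll measure.

```bash
cat > meas.py <<'E'
from h import *
def rect(xy):
    c,wh,a=cv2.minAreaRect(xy.astype(np.float32)); b=cv2.boxPoints((c,wh,a))
    e=[b[1]-b[0],b[2]-b[1]];e=max(e,key=np.linalg.norm)
    return np.round(c,4),np.round(sorted(wh),4),round(float(np.degrees(np.arctan2(e[1],e[0]))),1)
if __name__=='__main__':
    for n in('top','side'):
        f=load(n+'0');P=cloud(f);Z=P[...,2]
        near=np.hypot(P[...,0]-.536,P[...,1]+.224)<.105
        t=P[near&(Z>.112)];print(n,'tab',rect(t[:,:2]),np.median(t[:,2]))
        im=f['img'].astype(int);hsv=cv2.cvtColor(f['img'],cv2.COLOR_RGB2HSV)
        br=near&(im[...,0]>im[...,2]+25)
        b=P[br&(abs(Z-.083)<.004)];print('bar',rect(b[:,:2]),len(b))
        pot=P[near&(Z>.1)&~br&(P[...,0]<.55)];print('pot',rect(pot[:,:2]),len(pot))
        J=(P[...,1]>.05)&(P[...,1]<.42)&(P[...,0]>.35)&(P[...,0]<.68)&(Z<.05)&(Z>.005)
        w=(J&(hsv[...,1]<70)&(hsv[...,2]>100)&(Z>.018)).astype(np.uint8)
        k,l,s,_=cv2.connectedComponentsWithStats(w,connectivity=4)
        for i in range(1,k):
            if s[i,4]<150: continue
            v,u=np.nonzero(l==i);z=np.median(Z[l==i])
            print('white',rect(plane(f,np.c_[u,v],.026)[:,:2]),s[i],round(z,4))
        v,u=np.nonzero(J&(Z>.008)&(hsv[...,0]<20));print('board',rect(plane(f,np.c_[u,v],.012)[:,:2]))
E
python3 meas.py
```

```text
top tab (array([ 0.5874, -0.2286]), array([0.0145, 0.0255]), 45.4) 0.11726408499801355
bar (array([ 0.5882, -0.2284]), array([0.0136, 0.0579]), 43.1) 92
pot (array([ 0.4885, -0.2025]), array([0.0289, 0.0303]), 24.2) 169
white (array([0.5917, 0.2291]), array([0.0216, 0.2488]), -77.0) [176 149 104  31 865] 0.0299
white (array([0.5402, 0.1353]), array([0.0696, 0.1002]), 13.5) [ 248  163   37   47 1244] 0.0261
white (array([0.5036, 0.2906]), array([0.07  , 0.1079]), 13.3) [ 182  176   36   50 1332] 0.0258
white (array([0.5189, 0.2124]), array([0.0696, 0.0794]), 13.0) [217 176  34  38 977] 0.0259
board (array([0.5146, 0.2648]), array([0.1829, 0.3834]), -73.3)
side tab (array([ 0.5442, -0.2065]), array([0.0316, 0.1154]), -23.5) 0.11750010945298317
bar (array([ 0.5885, -0.2246]), array([0.0181, 0.0589]), 41.1) 101
pot (array([ 0.4886, -0.1989]), array([0.0296, 0.0333]), -40.0) 128
white (array([0.592 , 0.2295]), array([0.0247, 0.2544]), -77.2) [ 218  239   38  115 1350] 0.0309
white (array([0.5299, 0.1795]), array([0.1005, 0.1568]), -76.7) [ 254  245   55   71 3020] 0.0271
white (array([0.5033, 0.2958]), array([0.0757, 0.1117]), 13.6) [ 235  315   68   42 2374] 0.0262
board (array([0.5298, 0.2186]), array([0.1679, 0.2717]), -76.8)
```

Emit:
move_arm:
  targets: [0.36,0.36,0,0,0,0.31,0.72,0.72,0,0,0,0.625,0.72,0.72,0,0,0,0.625,0.72,0.72,0,0,0,0.625,0.72,0.72,0,0,0,0.625,0.72,0.72,0,0,0,0.625,0.72,0.72,0,0,0,0.625]
  jaw: 0.45
  force: 20

```text
time_s: 0.98
tcp_pos: [0.4022, -0.404, 0.231]
ee_rot: [-2.457, -1.957, 0.0]
contact_force: [-0.4, -0.4, 0.2]
finger_gap: 0.0467
grip_force: 0.0
```

Emit:
move_arm:
  targets: [0.36,0.35,0,0,0,0.31,0.742,0.702,-0.2,0,0,0.624,0.742,0.702,-0.2,0,0,0.624,0.742,0.702,-0.2,0,0,0.624,0.742,0.702,-0.2,0,0,0.624,0.742,0.702,-0.2,0,0,0.624,0.742,0.702,-0.2,0,0,0.624,0.742,0.702,-0.2,0,0,0.624]

```text
time_s: 1.98
tcp_pos: [0.5877, -0.229, 0.1813]
ee_rot: [-1.25, -2.882, 0.0]
contact_force: [-0.1, 0.8, 0.6]
finger_gap: 0.0467
grip_force: 0.0
```

```bash
python3 - <<'E'
from h import *
f=grab('side','side1')
im=cv2.imread('pics/side1.png')[60:180,260:420]
cv2.imwrite('pics/c1.png',cv2.resize(im,(800,600),interpolation=cv2.INTER_CUBIC))
s=manip.get_state();print(s['tcp_pos'],s['ee_rot'],s['joints'])
E
```

```text
[ 0.58772081 -0.22892868  0.18132035] [ 1.24916306e+00  2.88247953e+00 -4.87418117e-04] [ 0.71075484  0.52995956 -0.53358085  1.63181247  0.29917297  1.06212674
  0.84321434]
```

View pics/c1.png

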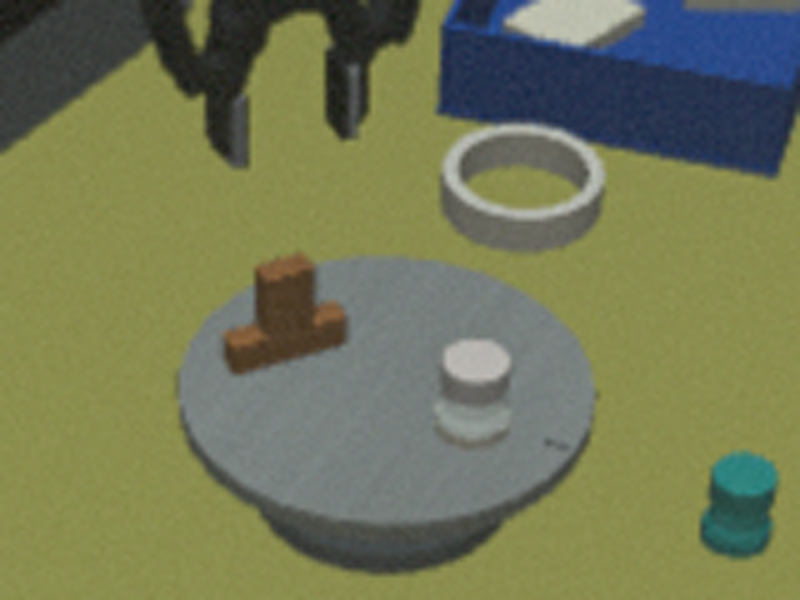

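The open fingers straddle the tab, centred at crop x of about 285 like the tab itself. Now I'll descend.

Emit:
move_arm:
  targets: [0,0,-0.15,0,0,0,0,0,-0.28,0,0,0,0,0,-0.34,0,0,0,0,0,-0.37,0,0,0,0,0,-0.37,0,0,0,0,0,-0.37,0,0,0]

```text
time_s: 2.78
tcp_pos: [0.5884, -0.2287, 0.0898]
ee_rot: [1.246, 2.882, -0.0]
contact_force: [0.3, 0.7, -0.1]
finger_gap: 0.047
grip_force: 0.0
```

```bash
python3 - <<'E'
from h import *
f=grab('side','side2')
im=cv2.imread('pics/side2.png')[80:160,280:387]
cv2.imwrite('pics/c2.png',cv2.resize(im,(800,600),interpolation=cv2.INTER_CUBIC))
E
```

```text
(no output)
```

View pics/c2.png

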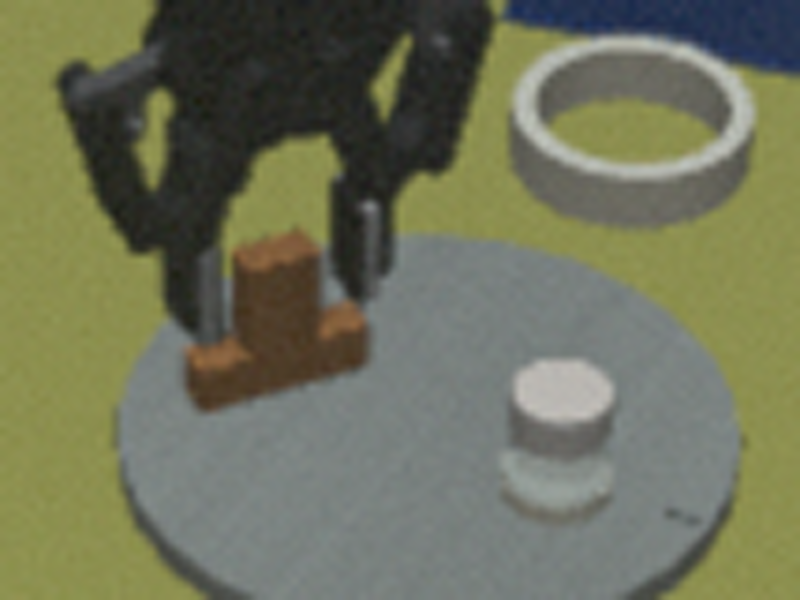

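The fingers stand on both sides of the tab with the tips just above the bar, so I'll close.

Emit:
move_arm:
  targets: [0,0,0,0,0,0,0,0,0,0,0,0,0,0,0,0,0,0,0,0,0,0,0,0,0,0,0,0,0,0,0,0,0,0,0,0]
  jaw: 1
  force: 30

```text
time_s: 3.58
tcp_pos: [0.5881, -0.2287, 0.0894]
ee_rot: [1.246, 2.883, -0.0]
contact_force: [-1.5, 0.5, 6.0]
finger_gap: 0.0257
grip_force: 29.9
```

Emit:
move_arm:
  targets: [0,0,0.05,0,0,0,0,0,0.15,0,0,0,0,0,0.3,0,0,0,0,0,0.45,0,0,0,0,0,0.5,0,0,0,0,0,0.5,0,0,0]

```text
time_s: 4.32
tcp_pos: [0.588, -0.2287, 0.2145]
ee_rot: [1.246, 2.883, -0.0]
contact_force: [0.6, 0.3, -1.2]
finger_gap: 0.0258
grip_force: 29.6
```

```bash
python3 - <<'E'
from h import *
s=manip.get_state();print(s['tcp_pos'],s['ee_rot'],s['finger_gap'],s['grip_force'])
for n in('side','top'):
    f=grab(n,n+'3');P=cloud(f);im=f['img'].astype(int)
    d=np.linalg.norm(P-s['tcp_pos'],axis=-1)
    m=(d<.06)&(im[...,0]>im[...,2]+25)&(im[...,0]>im[...,1]*1.3);q=P[m]
    print(n,m.sum(),q.min(0).round(4),q.max(0).round(4),q.mean(0).round(4))
    y=np.array([np.cos(np.radians(43.1)),np.sin(np.radians(43.1))])
    c=(q[:,:2]-s['tcp_pos'][:2]);print('along',np.percentile(c@y,[1,99]).round(4),'thick',np.percentile(c@[-y[1],y[0]],[1,99]).round(4))
im=cv2.imread('pics/side3.png')[40:160,260:420]
cv2.imwrite('pics/c3.png',cv2.resize(im,(800,600),interpolation=cv2.INTER_CUBIC))
E
```

```text
[ 0.58804121 -0.22868348  0.21447422] [ 1.24596389e+00  2.88258242e+00 -4.06425462e-04] 0.025822756367108 29.578356742858887
side 233 [ 0.5641 -0.2486  0.1945] [ 0.6108 -0.2019  0.2446] [ 0.5858 -0.2226  0.2172]
along [-0.0254  0.0305] thick [-0.0037  0.0106]
top 131 [ 0.5633 -0.2496  0.1964] [ 0.6116 -0.2051  0.2445] [ 0.5853 -0.2263  0.225 ]
along [-0.0294  0.0285] thick [-0.0039  0.0074]
```

View pics/c3.png

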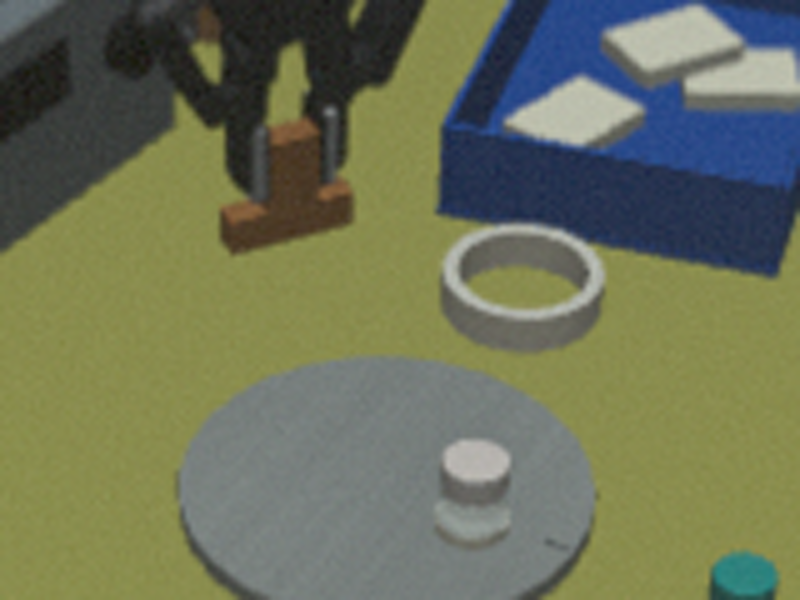

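The spacer is lifted upright and held centrally, and the pot is undisturbed. Now I'll carry it to the jig.

Emit:
move_arm:
  targets: [0,0.12,0,0,0,0.08,0,0.32,0,0,0,0.16,0,0.52,0,0,0,0.24,0,0.72,0,0,0,0.32,0,0.92,0,0,0,0.4]

```text
time_s: 5.05
tcp_pos: [0.5872, 0.0029, 0.2126]
ee_rot: [-0.288, -3.127, 0.0]
contact_force: [0.3, 0.6, -0.7]
finger_gap: 0.0255
grip_force: 29.5
```

Emit:
move_arm:
  targets: [-0.02,0.2,0,0,0,0.08,-0.04,0.4,0,0,0,0.16,-0.06,0.6,-0.05,0,0,0.24,-0.07,0.76,-0.2,0,0,0.266,-0.071,0.86,-0.36,0,0,0.266,-0.071,0.893,-0.42,0,0,0.266,-0.071,0.893,-0.42,0,0,0.266,-0.071,0.893,-0.42,0,0,0.266]

```text
time_s: 6.05
tcp_pos: [0.5709, 0.2238, 0.1098]
ee_rot: [-0.359, 3.12, -0.0]
contact_force: [0.4, 0.1, 0.6]
finger_gap: 0.0259
grip_force: 29.6
```

```bash
cat > m4.py <<'E'
from h import *
import sys
from meas import rect
tag=sys.argv[1]
s=manip.get_state();print(s['tcp_pos'],s['ee_rot'],s['finger_gap'],s['grip_force'],'ydir',2*np.degrees(np.arctan2(s['ee_rot'][1],s['ee_rot'][0]))-90)
th=np.radians(13.1);X=np.array([np.cos(th),np.sin(th)]);Y=np.array([-X[1],X[0]]);O=np.array([.5199,.2117])
print('tcp in jig',(s['tcp_pos'][:2]-O)@np.c_[X,Y])
for n in('side','top'):
    f=grab(n,n+tag);P=cloud(f);im=f['img'].astype(int)
    d=np.linalg.norm(P-s['tcp_pos'],axis=-1)
    m=(d<.06)&(im[...,0]>im[...,2]*1.9)&(im[...,0]>im[...,1]*1.5)
    q=P[m];c=(q[:,:2]-O)@np.c_[X,Y]
    print(n,m.sum(),'x',np.percentile(c[:,0],[1,50,99]).round(4),'y',np.percentile(c[:,1],[1,99]).round(4),'z',np.percentile(q[:,2],[1,99]).round(4))
    if len(q)>10:
        z=q[:,2];t=q[z>z.max()-.004];ct=(t[:,:2]-O)@np.c_[X,Y];print(' tabtop x',ct[:,0].min().round(4),ct[:,0].max().round(4),rect(t[:,:2]))
a=cv2.imread('pics/side%s.png'%tag)[230:380,200:350];b=cv2.imread('pics/top%s.png'%tag)[130:250,170:310]
cv2.imwrite('pics/c%s.png'%tag,np.hstack([cv2.resize(a,(400,400),interpolation=cv2.INTER_CUBIC),cv2.resize(b,(400,400),interpolation=cv2.INTER_CUBIC)]))
E
python3 m4.py 4
```

```text
[0.57092989 0.22375649 0.10981845] [-3.58683665e-01  3.11979395e+00 -3.43160191e-04] 0.025875511059489004 29.598179161548615 ydir 103.1170344989738
tcp in jig [0.05243451 0.00017674]Traceback (most recent call last):
  File "m4.py", line 13, in <module>
    print(n,m.sum(),'x',np.percentile(c[:,0],[1,50,99]).round(4),'y',np.percentile(c[:,1],[1,99]).round(4),'z',np.percentile(q[:,2],[1,99]).round(4))
                        ~~~~~~~~~~~~~^^^^^^^^^^^^^^^^^^
    return _quantile_unchecked(
        a, q, axis, out, overwrite_input, method, keepdims, weights)
    return _ureduce(a,
                    func=_quantile_ureduce_func,
    ...<5 lines>...
                    overwrite_input=overwrite_input,
                    method=method)
    r = func(a, **kwargs)
    result = _quantile(arr,
                       quantiles=q,
    ...<2 lines>...
                       out=out,
                       weights=wgt)
    slices_having_nans = np.isnan(arr[-1, ...])
                                  ~~~^^^^^^^^^
IndexError: index -1 is out of bounds for axis 0 with size 0
```

```bash
sed -i 's/m=(d<.06).*/m=(d<.06)\&(im[...,0]>im[...,2]+25)\&(im[...,0]>im[...,1]*1.3)\&(P[...,2]>s["tcp_pos"][2]-.03)/; s/    q=P\[m\];c=/    if m.sum()<5: continue\n    q=P[m];c=/' m4.py; python3 m4.py 5
```

```text
[0.5710395  0.22372888 0.10998246] [-3.58280937e-01  3.11942565e+00 -3.22625859e-04] 0.025277295138154843 29.597270786762238 ydir 103.10396837859054
tcp in jig [0.052535   0.00012501]
side 65 x [0.0457 0.0526 0.0581] y [-0.0064  0.0313] z [0.0919 0.1181]
 tabtop x 0.057 0.057 (array([0.5759, 0.2227]), array([0., 0.]), 0.0)
```

View pics/c5.png

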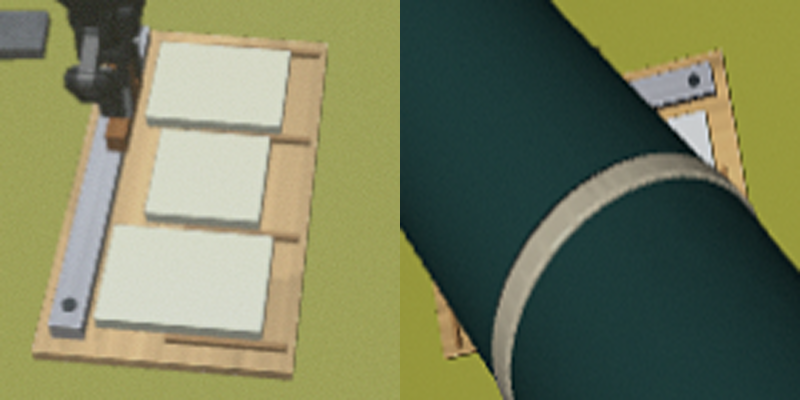

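```bash
python3 - <<'E'
from h import *
f=load('side5')
th=np.radians(13.1);X=np.array([np.cos(th),np.sin(th)]);Y=np.array([-X[1],X[0]]);O=np.array([.5199,.2117])
for n,p,z in[('tile front corners',[(259.2,279.5),(255.5,310.6),(300.8,282),(297,312.5)],.026)]:
    print(n,((plane(f,p,z)[:,:2]-O)@np.c_[X,Y]).round(4))
# spacer end-face: red pixels and fence top pixels
P=cloud(f);c=(P[...,:2]-O)@np.c_[X,Y]
im=f['img'];hsv=cv2.cvtColor(im,cv2.COLOR_RGB2HSV)
fe=(abs(P[...,2]-.030)<.0025)&(c[...,0]>.05)&(c[...,0]<.09)&(abs(c[...,1]-.07)<.05)
for y0 in(.03,.05,.07,.09,.11):
    m=fe&(abs(c[...,1]-y0)<.01);print('fence top x',y0,np.percentile(c[m][:,0],[2,98]).round(4))
t=(abs(P[...,2]-.026)<.003)&(abs(c[...,1])<.025)&(abs(c[...,0])<.06);print('tile x',np.percentile(c[t][:,0],[1,99]).round(4))
E
```

```text
tile front corners [[ 0.0402 -0.0279]
 [ 0.0352  0.0404]
 [-0.0403 -0.0294]
 [-0.0411  0.0376]]
fence top x 0.03 [0.0625 0.0832]
fence top x 0.05 [0.0619 0.0846]
fence top x 0.07 [0.0537 0.0852]
fence top x 0.09 [0.0531 0.0847]
fence top x 0.11 [0.053  0.0849]
tile x [-0.0404  0.0378]
```

Both cameras put the spacer over the gap with at least 3 mm clear on each side. Next I'll lower it.

Emit:
move_arm:
  targets: [-0.002,0,-0.06,0,0,0,-0.002,0,-0.12,0,0,0,-0.002,0,-0.18,0,0,0,-0.002,0,-0.23,0,0,0,-0.002,0,-0.26,0,0,0,-0.002,0,-0.275,0,0,0,-0.002,0,-0.285,0,0,0,-0.002,0,-0.285,0,0,0]

```text
time_s: 7.2
tcp_pos: [0.5697, 0.2247, 0.0377]
ee_rot: [-0.361, 3.121, -0.0]
contact_force: [1.1, -1.1, 0.1]
finger_gap: 0.0252
grip_force: 29.6
```

Emit:
move_arm:
  targets: [0,0,-0.003,0,0,0,0,0,-0.006,0,0,0,0,0,-0.006,0,0,0]

```text
time_s: 7.58
tcp_pos: [0.5699, 0.2247, 0.0364]
ee_rot: [-0.361, 3.12, -0.0]
contact_force: [-1.0, 0.1, 5.5]
finger_gap: 0.0252
grip_force: 30.2
```

Emit:
move_arm:
  targets: [0,0,0,0,0,0,0,0,0,0,0,0,0,0,0,0,0,0,0,0,0,0,0,0,0,0,0,0,0,0]
  jaw: 0.45

```text
time_s: 8.2
tcp_pos: [0.5697, 0.2247, 0.036]
ee_rot: [-0.361, 3.121, -0.0]
contact_force: [-0.5, -0.1, 0.6]
finger_gap: 0.0466
grip_force: 0.0
```

Emit:
move_arm:
  targets: [0,0,0.04,0,0,0,0,0,0.1,0,0,0,0,0,0.2,0,0,0,0,0,0.3,0,0,0,-0.2,-0.045,0.32,0,0,0,-0.4,-0.09,0.32,0,0,0,-0.44,-0.102,0.32,0,0,0,-0.44,-0.102,0.32,0,0,0]

```text
time_s: 9.2
tcp_pos: [0.4601, 0.199, 0.117]
ee_rot: [-0.361, 3.119, -0.001]
contact_force: [1.2, -0.0, 0.2]
finger_gap: 0.0468
grip_force: 0.0
```

```bash
python3 m4.py 6; python3 - <<'E'
from h import *
a=cv2.imread('pics/side6.png')[230:350,210:370];cv2.imwrite('pics/c6b.png',cv2.resize(a,(800,600),interpolation=cv2.INTER_CUBIC))
E
```

```text
[0.46011079 0.19904484 0.11698541] [-3.60551524e-01  3.11919573e+00 -9.15843586e-04] 0.04684596258904925 0.0 ydir 103.18724864765747
tcp in jig [-0.06110156  0.00122548]
```

View pics/c6b.png

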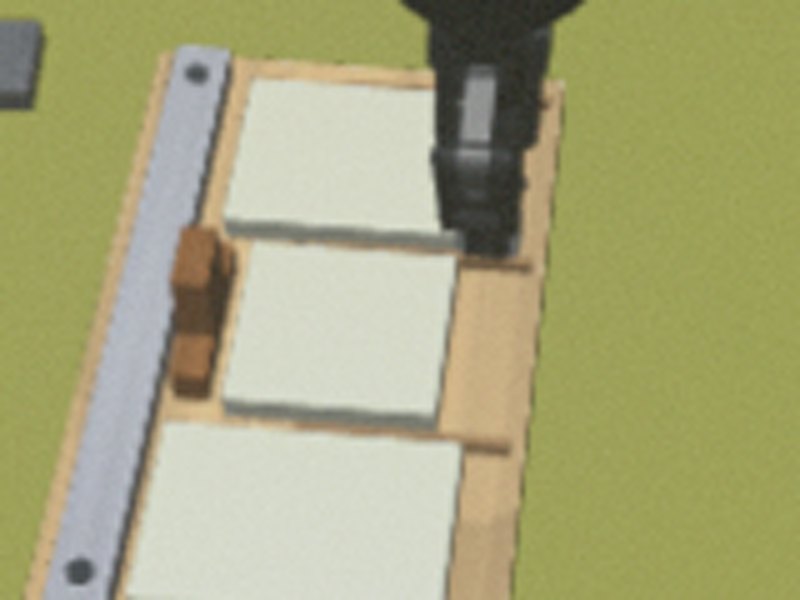

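The spacer stands upright in the gap along the fence. I'll bring the fingertips down behind the short tile.

Emit:
move_arm:
  targets: [0,0,-0.1,0,0,0,0,0,-0.2,0,0,0,0,0,-0.3,0,0,0,0,0,-0.36,0,0,0,0,0,-0.39,0,0,0,0,0,-0.404,0,0,0,0,0,-0.404,0,0,0]
  jaw: 0.7

```text
time_s: 10.18
tcp_pos: [0.4599, 0.1993, 0.0153]
ee_rot: [-0.361, 3.12, 0.0]
contact_force: [-0.4, -0.7, -0.6]
finger_gap: 0.0256
grip_force: 0.0
```

Emit:
move_arm:
  targets: [0.008,0.002,0,0,0,0,0.016,0.004,0,0,0,0,0.024,0.006,0,0,0,0,0.032,0.007,0,0,0,0,0.04,0.009,0,0,0,0,0.048,0.011,0,0,0,0,0.052,0.012,0,0,0,0,0.052,0.012,0,0,0,0]

```text
time_s: 11.18
tcp_pos: [0.4728, 0.2022, 0.015]
ee_rot: [-0.361, 3.121, 0.0]
contact_force: [-0.6, -0.1, 0.0]
finger_gap: 0.0258
grip_force: 0.0
```

Emit:
move_arm:
  targets: [0.005,0.001,0,0,0,0,0.01,0.002,0,0,0,0,0.015,0.003,0,0,0,0,0.02,0.005,0,0,0,0,0.02,0.005,0,0,0,0]

```text
time_s: 11.8
tcp_pos: [0.4779, 0.2035, 0.015]
ee_rot: [-0.361, 3.12, 0.0]
contact_force: [0.3, -0.2, 0.4]
finger_gap: 0.0252
grip_force: 0.0
```

```bash
python3 m4.py 7; python3 - <<'E'
from h import *
a=cv2.imread('pics/side7.png')[230:350,210:370];cv2.imwrite('pics/c7b.png',cv2.resize(a,(800,600),interpolation=cv2.INTER_CUBIC))
E
```

```text
[0.47786709 0.20349268 0.01502336] [-3.60843571e-01  3.12047917e+00  9.48574214e-05] 0.025244631020256786 0.0 ydir 103.19245575734595
tcp in jig [-0.04279924  0.00153309]
top 8 x [-0.0131 -0.0061  0.0001] y [-0.0425 -0.0391] z [0.0152 0.0234]
```

View pics/c7b.png

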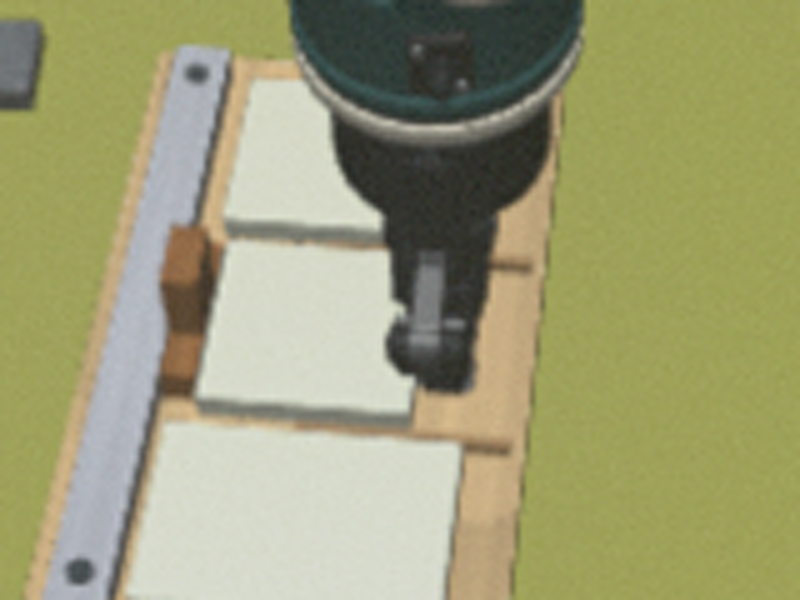

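The tile has slid and carried the spacer to, or almost to, the fence. I'll creep in and watch the force.

Emit:
move_arm:
  targets: [0.002,0.0005,0,0,0,0,0.004,0.001,0,0,0,0,0.004,0.001,0,0,0,0]

```text
time_s: 12.28
tcp_pos: [0.4782, 0.2036, 0.0149]
ee_rot: [0.361, -3.12, 0.001]
contact_force: [-4.8, -1.0, 4.3]
finger_gap: 0.0255
grip_force: 2.6
```

Emit:
move_arm:
  targets: [0.002,0.0005,0,0,0,0,0.004,0.001,0,0,0,0,0.004,0.001,0,0,0,0,0.004,0.001,0,0,0,0]

```text
time_s: 12.78
tcp_pos: [0.4783, 0.2036, 0.0147]
ee_rot: [0.361, -3.118, 0.002]
contact_force: [-10.8, -2.9, 8.0]
finger_gap: 0.0255
grip_force: 5.9
```

Emit:
move_arm:
  targets: [0,0,0,0,0,0,0,0,0,0,0,0,0,0,0,0,0,0,0,0,0,0,0,0]

```text
time_s: 13.28
tcp_pos: [0.4783, 0.2036, 0.0147]
ee_rot: [0.361, -3.118, 0.002]
contact_force: [-10.8, -2.9, 7.1]
finger_gap: 0.0257
grip_force: 5.9
```

```bash
python3 - <<'E'
from h import *
f=grab('side','side8');s=manip.get_state();print(s['contact_force'],s['tcp_pos'])
a=cv2.imread('pics/side8.png')[245:335,225:345];cv2.imwrite('pics/c8.png',cv2.resize(a,(800,600),interpolation=cv2.INTER_CUBIC))
E
```

```text
[-11.10028998  -3.3042123    7.36402171] [0.47826733 0.20360602 0.01474254]
```

View pics/c8.png

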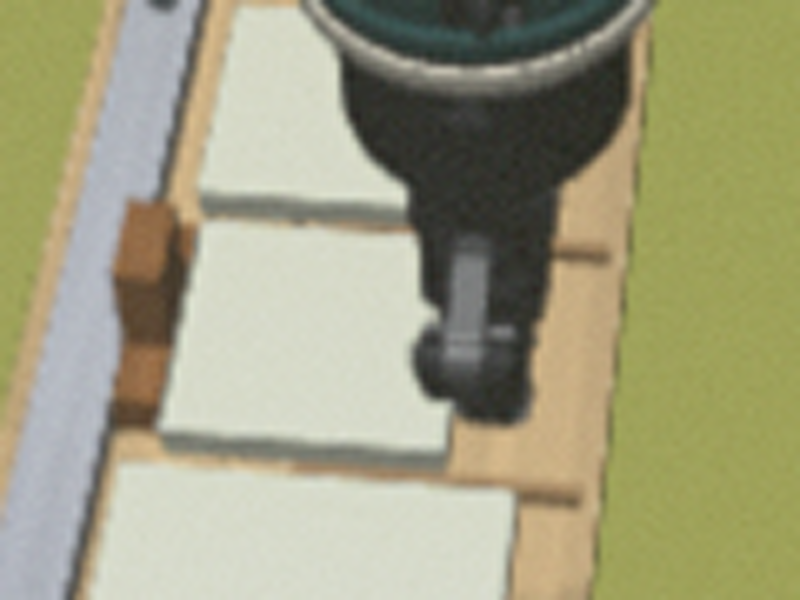

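The tile, spacer and fence are flush and square. The force is steady at about 11 N, so I'll hand in.

```bash
python3 -c "
from rig import manip
print(manip.hand_in())"
```

```text
the job is handed in; nothing more can be done
None
```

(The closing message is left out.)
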